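# Hang the parts basket on the rail carriage and index it one hole

### The arm

A 6-joint arm with a two-finger parallel gripper is mounted at the origin on the work surface. World frame = base frame: x ahead of the robot, y to its left, z up, the work surface at z = 0. Lengths are in m, angles in rad, forces in N, time in s.
With the tool pointing down it reaches from about 0.35 to 0.775 m from the base axis. Payload 7.3 kg.
Tool frame: the origin (TCP) lies midway between the tips of the shut fingers; the grasp point (between the pads) lies 19 mm behind it (robot.grip_depth is the z of the grasp point in the tool frame, in m); z points along the fingers, y is the line along which they close (so a half turn about z gives the same grasp; the last joint's range is limited). The gripper opens to 92 mm and grips with 3 to 60 N. Pads are 19 mm wide; open, the fingers measure 130 mm over their backs; the gripper's body (75 mm by 190 mm) begins 47 mm behind the grasp point.
Start: joints at [-1.345, 0.342, 1.524, -0, 1.275, -0.146], TCP at [0.191, -0.489, 0.227] pointing down, gripper open.
Joint ranges: [-2.53, 2.53], [-0.77, 2.02], [0.04, 2.7], [-1, 4.14], [0.28, 2.66], [-3.11, 3.11]. Speed limits (rad/s): [2.57, 2.57, 3.14, 3.14, 3.14, 3.14].

### API

Orientations are given as [roll, pitch, yaw] about the fixed x, y, z axes, in that order (R = Rz(yaw) Ry(pitch) Rx(roll)).
In Python, from cell import robot, viewer gives the robot as it stands.
- The arm moves only by the tool step_arm, never from a script. Its argument "increments" is a list of rows, each an object with "delta_pos": the shift along the tool's x, y, z in cm, a list of three; "dr": the turn, a rotation vector about the tool's x, y, z in degrees, a list of three; "fingers": the closure, from -1 (fully open) to 1 (shut), so that 0 is half open. In form: [{"delta_pos": [tx, ty, tz], "dr": [wx, wy, wz], "fingers": fingers}, ...]. A call has exactly 5 rows; each row is the pose to reach, as a shift and turn from the pose commanded when the call began, along the tool's axes at that moment; what a row does not reach only later rows make up. A row lasts 1/8 s, in which the tool goes at most 62.5 mm and 10.7 degrees, less where a joint would pass 70% of its speed; a pose out of reach is approached as far as the arm can. A call with a gripper value outside its range is refused whole. The fingers move at their own pace and stop on an object; "newtons" is the grip in N (left out, the last holds). Time passes only in rows, so rows that repeat a pose let the fingers close, or fill a call up. It gives the time, the measured TCP pose, the force, the opening and the grip force at its end, in the units of the state.
- robot.observe(): the state, without advancing time (a new reading comes with each control period).
- viewer.read_camera(name): name is "scene" or "top" or "wrist"; returns the picture (384x512x3 uint8, red, green, blue); there is no depth.
- viewer.camera_params(name): a dict with "K" (3x3 intrinsics, pixels), "T" (4x4, takes a point from camera to world coordinates). Camera axes: x right, y down, z forward; pixel columns grow to the right and rows downward; lengths in m; the calibration is good to about 2 mm. A picture is of the moment at which its call begins: read the wrist's pose just before it. camera_params takes no time and is no camera call; for the wrist camera it gives the pose at the moment of the call.
- robot.hand_in(): hands the job in; it is judged then, once.
The state is a dict: "time": time; "qpos": joint angles; "qvel": joint speeds; "joint_efforts": joint torques, N m; "tool_pos": TCP position; "tool_rot": TCP orientation; "contact_force": force on the tool from outside, world axes, zero at the start; "torque": the same for the moment, N m; "opening": finger opening in m; "grip_force": force on a finger pad.
Only numpy, scipy, OpenCV 4.12 (cv2) and the standard library are available. Lean on these libraries where they do the work, as an engineer would, in place of code of your own. Each camera call takes 0.05 s, during which the arm holds its last target. There are 200 camera calls.

### The job

Hang the grey parts basket by its handle on both hooks of the rail carriage and let go of it. Then pull up the red lock knob, slide the carriage one hole along the blue rail towards the green end block, and let the lock pin go fully home in that hole; finish while still gripping the red knob, holding the pin home, with the basket still hanging on the hooks. Leave the two white bowls and the screwdriver where they are.

Things in the scene. Friction and masses are not known exactly. Their poses are not given: they have to be found in the camera images.
- basket: Loose grey steel parts basket with brass and black parts fixed inside, about 0.18 to 0.35 kg: open box 60 (its x) by 130 (its y) by 50 high, with a rigid straight handle bar over the middle, along its y. Origin at the centre of its underside; z up. It starts upright on the bench.
- basket_bar (a point): Middle of the basket's handle bar, 125 mm above the basket's underside. The bar is a round steel rod 10 mm thick, 126 mm long along the basket's y, carried by an 8 mm upright at each end; 70 mm of free air between bar and basket rim. Grasp it here, in the middle, from above, closing across it (along the basket's x), so that the ends stay free for the hooks.
- rail: Blue perforated steel rail fixed on the bench, 48 (x) by 260 (y) by 40 high. Origin under its middle; its y runs along its length, z up. Its top has 5 holes at y = -80, -40, 0, 40, 80 mm. The carriage starts locked in the middle hole.
- green_block: Green end block, 46 by 30 by 60 high, fixed at one end of the rail, centre 146 mm from the rail's middle along the rail's +y or -y. Origin at the centre of its underside. The carriage must go towards this end.
- orange_block: Orange end block, same size, fixed at the rail's other end.
- carriage (a joint): Position of the aluminium carriage along the rail, m, along the rail's y: 0 at the start (middle hole), +0.04 or -0.04 at the next holes; travel -0.06 to 0.06. Sliding friction about 2 N once the pin is out of the hole; the pin blocks it otherwise. The carriage carries the red knob and the hooks.
- plunger (a joint): Lift of the lock pin, m: 0 = fully home in a hole, 0.018 = pulled up to its stop. A spring pushes it down with 6 N at 0 and about 9 N at the stop. The pin is 10 mm thick with a round tip, the holes 13 mm along the rail; it is clear of the rail from 0.012 on. Let down up to 3 mm off a hole's centre it centres itself; let down between holes it rests on the rail's top.
- knob: Red knurled lock knob, an upright cylinder 28 in diameter and 26 high, on the carriage above the rail's centre line. Origin at its centre, 94 mm above the bench when the pin is home. It rises with the pin and moves with the carriage; under it is a free neck of 16 mm diameter and 24 mm length. Grasp from above, closing along the rail.
- hooks: Hook frame on the carriage: two parallel 8 mm steel rod hooks at y = -40 and +40, free space for fingers between. Origin on the bench plane under the knob's axis, x from the knob across the rail to the hooks, y along the rail, z up; moves with the carriage. Each rises at x = 70 to z = 195, runs out in +x, dips to a seat and turns up to a tip at x = 138 (tip top z = 202).
- hook_seat (a point): Midway between the two hook seats, at x = 116, z = 184 in the hooks' frame: where the middle of the handle bar lies when it rests in both seats, along the hooks' y. The basket's box (wider than the hooks) must stay outside or below them: bring it in from beyond the tips (+x), bar just over the tips (centre at z 210 to 230), box below the hooks, then lower the bar behind the tips.
- bowl_a: White bowl, 120 across, 60 high, bystander; origin at the centre of its underside.
- bowl_b: Second white bowl, same size, bystander.
- screwdriver: Screwdriver lying on the bench on the far side, pointing away from the robot, about 200 long, bystander.
There are look-alikes about, which are no part of the job. Of the things that look like the green_block, the smaller one is meant.

How it is judged:
On the way, in this order (a step that is already met when the one before it is completed fails the run):
1. the basket hangs by its bar in both hooks, let go (x of basket_bar in the frame of hooks between 0.1 and 0.134 m and y of basket_bar in the frame of hooks between -0.02 and 0.02 m and z of basket_bar in the frame of hooks between 0.177 and 0.195 m and contact force between basket and hooks above 0.5 N and contact force between basket and the fingers below 0.2 N and linear speed of basket below 0.15 m/s and value of joint plunger below 0.003 m), for 0.3 s.
2. the lock pin is pulled clear of its hole with the knob (value of joint plunger above 0.011 m and contact force between the fingers and knob above 0.5 N), for 0.05 s.
3. the carriage is at the next hole on the green side and the pin is home (((y of green_block in the frame of rail above 0 m and value of joint carriage between 0.036 and 0.044 m) or (y of green_block in the frame of rail below 0 m and value of joint carriage between -0.044 and -0.036 m)) and value of joint plunger below 0.003 m), for 0.2 s.
At the end, for the whole second after the job is handed in: Basket bar in both hook seats (x 100 to 134, y within 20, z 177 to 195 mm in the hooks' frame), borne by the hooks and not touched by the fingers; carriage at the next hole on the green side within 4 mm, at rest; pin home within 3 mm; the fingers still hold the red knob (over 1.5 N) (all of step 3 and x of basket_bar in the frame of hooks between 0.1 and 0.134 m and y of basket_bar in the frame of hooks between -0.02 and 0.02 m and z of basket_bar in the frame of hooks between 0.177 and 0.195 m and contact force between basket and hooks above 0.5 N and contact force between basket and the fingers below 0.2 N and contact force between the fingers and knob above 1.5 N and velocity of joint carriage between -0.01 and 0.01 m/s); the arm keeps its last pose, push and grip.
It fails at once if a bystander was moved more than 30 mm (distance of any of bowl_a, bowl_b, screwdriver from where it was at the start of the episode above 0.03 m).
It also fails if it takes over 58 s, if anything falls off the work surface, if the arm or the gripper's body presses on something with over 40 N, if the wrist force passes 120 N, or if a joint passes its speed limit or range.

## Working session

There is one attempt and no reset: what is moved stays moved. The work goes in short steps, Python scripts to look and compute and a tool call to move; the robot and the scene stay as the last step left them, time stands still between calls to the robot, and variables do not carry over. Pictures are saved under pics/ and viewed, at most 10 in all, crops included, and the job is handed in when it is done.

Besides the shell and the picture viewer there is one more tool, called after "Request:" as name(argument=value, ...), one argument or row to a line, values as JSON. step_arm: Moves the arm, as the interface text tells. Its arguments: {"type":"object","properties":{"increments":{"type":"array"},"newtons":{"type":"number"}},"required":["increments"]}

```bash
mkdir -p pics; ls
python3 - <<'E'
from cell import robot, viewer
import cv2,numpy as np
for n in ["scene","top"]:
    im=viewer.read_camera(n); cv2.imwrite(f"pics/{n}0.png",cv2.resize(im[:,:,::-1],(800,600),interpolation=cv2.INTER_CUBIC))
    p=viewer.camera_params(n); print(n,np.round(p["K"],1).tolist(),np.round(p["T"],4).tolist())
s=robot.observe();print(s["time"],s["tool_pos"],s["tool_rot"],robot.grip_depth)
E
```

```text
pics
scene [[477.1, 0.0, 256.5], [0.0, 477.1, 189.5], [0.0, 0.0, 1.0]] [[-0.6774, 0.6148, -0.404, 1.052], [0.7355, 0.5569, -0.3857, 0.3535], [-0.0121, -0.5585, -0.8294, 1.1114], [0.0, 0.0, 0.0, 1.0]]
top [[485.8, 0.0, 258.2], [0.0, 485.8, 192.6], [0.0, 0.0, 1.0]] [[0.0123, -0.9782, 0.2073, 0.2646], [-0.9999, -0.0126, -0.0001, -0.0976], [0.0027, -0.2073, -0.9783, 1.5026], [0.0, 0.0, 0.0, 1.0]]
0.1 [ 0.19065602 -0.48876352  0.22611731] [-3.14020991e+00 -1.94912925e-04  3.71790221e-01] -0.0188
```

View pics/scene0.png

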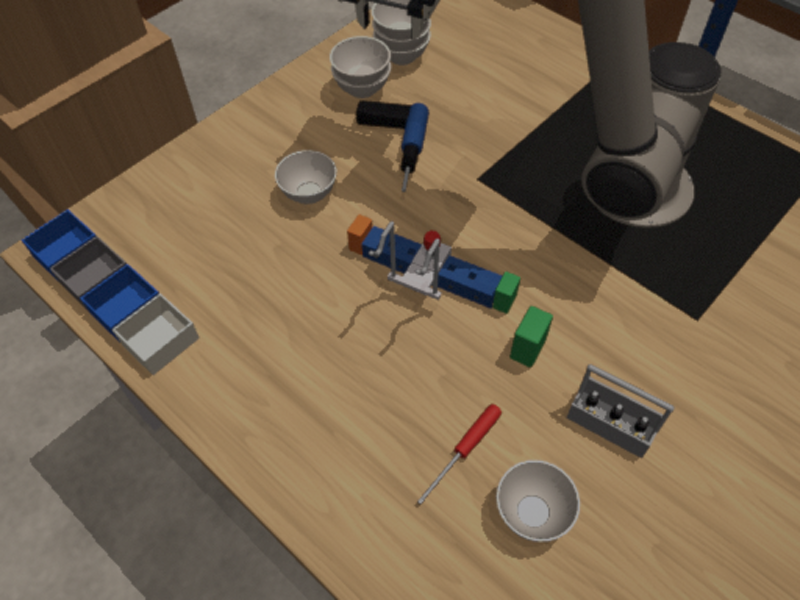

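View pics/top0.png

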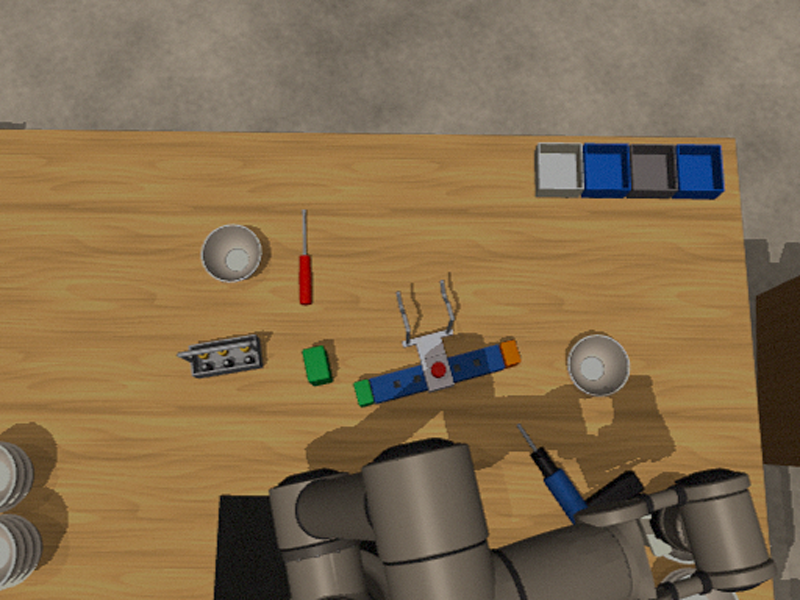

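The scene picture shows the rail with the small green block (508,292) and orange block (360,233). The red knob is at (432,240), the basket at (620,410), and the look-alike green block is larger at (532,335). In the top view the hooks point away from the robot (+x) and the small green block is on the +y side at (364,392). Next I need enlarged crops.

Run:
```python
from cell import viewer
import cv2,numpy as np
ims={n:viewer.read_camera(n)[:,:,::-1].copy() for n in("scene","top")}
for n in ims: cv2.imwrite(f"pics/raw_{n}.png",ims[n])
def crop(n,x,y,w,h,s,name):
    c=cv2.resize(ims[n][y:y+h,x:x+w],(w*s,h*s),interpolation=cv2.INTER_CUBIC)
    for i in range(0,w,10): cv2.putText(c,str(x+i),(i*s,8),0,.3,(0,0,255)); cv2.line(c,(i*s,0),(i*s,4 if i else 0),(0,0,255))
    for i in range(10,h,10): cv2.putText(c,str(y+i),(0,i*s+3),0,.3,(0,0,255))
    return c
a=crop("top",225,170,110,92,7,""); cv2.imwrite("pics/railtop.png",a[:600])
b=crop("scene",215,135,125,65,6,"");cv2.imwrite("pics/railscene.png",b)
c=np.hstack([crop("top",110,205,66,100,6,"")[:,:396],crop("scene",360,225,66,100,6,"")[:,:396]]);cv2.imwrite("pics/basket.png",c)
```

```text
(no output)
```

View pics/railtop.png

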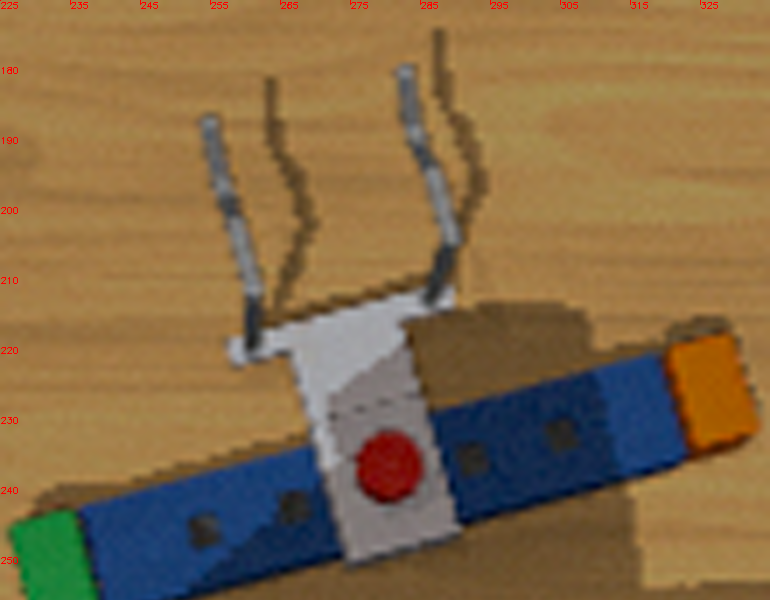

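View pics/railscene.png

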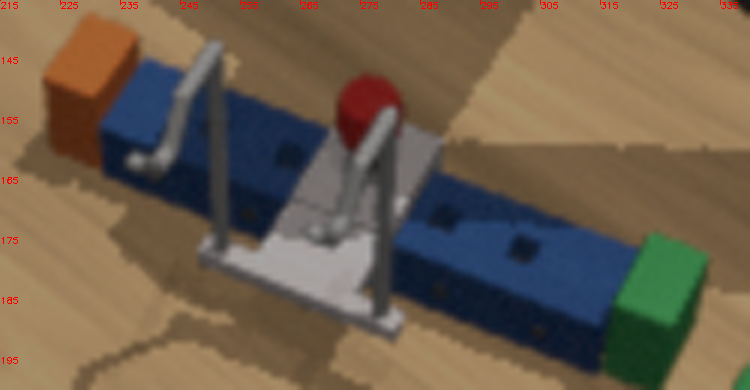

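View pics/basket.png

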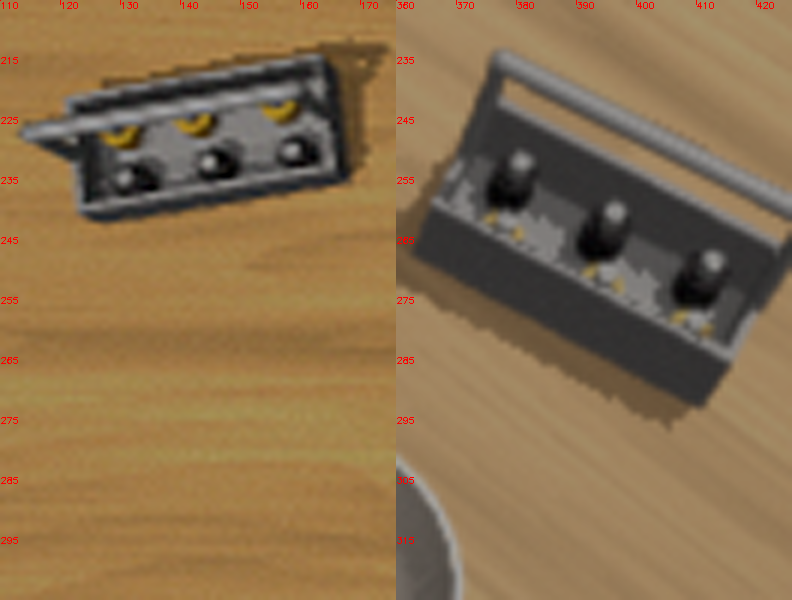

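Top crop, in raw pixels:
- The knob is at (280.2,236.2).
- The four rail holes are at (253.7,245.3), (266.6,242), (292,235.3) and (304.9,231.6).
- The hook tips are at (254.6,187) and (282.5,179.9).
- The basket bar ends are at (113.3,226.8) and (163.3,219.3).

In the scene view the bar ends are at (377,234.4) and (427.9,260.8), and the holes are seen at roughly (264,161), (289,171) and (302,176). I'll fit poses to these.

```bash
cat > fit.py <<'E'
from cell import viewer
import numpy as np
from scipy.optimize import least_squares
P={n:viewer.camera_params(n) for n in("scene","top")}
def proj(n,X):
    T=np.array(P[n]["T"]);c=T[:3,:3].T@(np.array(X)-T[:3,3]);u=P[n]["K"]@c;return u[:2]/u[2]
def w(p,X):
    c,s=np.cos(p[2]),np.sin(p[2]);return [p[0]+c*X[0]-s*X[1],p[1]+s*X[0]+c*X[1],X[2]]
def fit(obs,p0):
    f=lambda p:np.concatenate([proj(n,w(p,X))-uv for n,X,uv in obs])
    r=least_squares(f,p0,loss="soft_l1");print(np.round(r.x,4),np.round(r.fun.reshape(-1,2),1).tolist());return r.x
E
python3 - <<'E'
from fit import *
o=[]
# rail: +y towards green(left/ +y world)
for y,uv in zip((.08,.04,-.04,-.08),((253.7,245.3),(266.6,242),(292,235.3),(304.9,231.6))): o.append(("top",(0,y,.04),uv))
for y,uv in zip((-.04,.04,.08),((262.9,160.4),(288.6,170.7),(301.7,176.1))): o.append(("scene",(0,y,.04),uv))
o+=[("top",(0,0,.1),(280.2,236.2)),("top",(.135,.04,.2),(254.6,187)),("top",(.135,-.04,.2),(282.5,179.9)),
("scene",(.135,-.04,.2),(236.5,161.5)),("scene",(.135,.04,.2),(267.5,173.5)),("scene",(0,0,.107),(276,150.5))]
fit(o,[.5,-.1,.2])
b=[("top",(0,.063,.125),(113.5,226.8)),("top",(0,-.063,.125),(163.3,219.3)),("scene",(0,-.063,.125),(377,234.4)),("scene",(0,.063,.125),(427.9,260.8))]
for X,uv in zip(((.03,.065,.05),(.03,-.065,.05),(-.03,-.065,.05),(-.03,.065,.05)),((121,221.6),(163.2,214.3),(167.2,234.5),(124.6,240.5))): b.append(("top",X,uv))
fit(b,[.5,.2,.2])
E
```

```text
[ 0.4349 -0.1615  0.2724] [[-0.6, -0.4], [-0.7, -0.5], [-0.5, -0.6], [-0.7, -0.2], [-0.6, -0.2], [-0.5, -0.3], [-0.5, -0.5], [-0.6, -0.5], [-0.4, 0.7], [-0.3, 0.6], [0.5, -1.9], [-0.7, -1.9], [-0.4, -0.2]]
[0.4619 0.2473 0.1769] [[1.5, 0.2], [-4.4, 0.6], [-0.7, -1.7], [-0.3, -2.0], [-0.6, -0.8], [0.1, -0.4], [-1.5, -1.1], [-2.0, -0.1]]
```

The rail fit is consistent to about 0.6 px. The basket's right bar end in the top view is an outlier because the upright hides it, so I'll refit without it.

```bash
cat > go.py <<'E'
import sys,numpy as np
from cell import robot
from scipy.spatial.transform import Rotation as Ro
# args: x y z yaw of TCP target(s), prints tool-frame shift (cm), turn (deg)
s=robot.observe();R=Ro.from_euler("xyz",s["tool_rot"]);p=np.array(s["tool_pos"])
print("t",round(s["time"],2),"p",np.round(p,4),"rot",np.round(s["tool_rot"],3),"F",np.round(s["contact_force"],1),"op",round(float(s["opening"]),4),"grip",round(float(s["grip_force"]),1))
a=list(map(float,sys.argv[1:]))
for i in range(0,len(a),4):
    d=R.inv().apply(np.array(a[i:i+3])-p)*100;r=(R.inv()*Ro.from_euler("xyz",[np.pi,0,a[i+3]])).as_rotvec(degrees=True)
    print(np.round(d,2).tolist(),np.round(r,1).tolist())
E
python3 - <<'E'
from fit import *
b=[("top",(0,.063,.125),(113.5,226.8)),("scene",(0,-.063,.125),(377,234.4)),("scene",(0,.063,.125),(427.9,260.8))]
for X,uv in zip(((.03,.065,.05),(.03,-.065,.05),(-.03,-.065,.05),(-.03,.065,.05)),((121,221.6),(163.2,214.3),(167.2,234.5),(124.6,240.5))): b.append(("top",X,uv))
fit(b,[.5,.2,.2])
E
python3 go.py .38 -.25 .29 .80  .42 0 .29 1.4
```

```text
[0.4616 0.248  0.1695] [[1.3, 0.2], [-0.3, -1.7], [-0.0, -1.7], [-0.8, -0.8], [-0.1, -0.2], [-1.8, -0.9], [-2.4, -0.1]]
t 0.2 p [ 0.1907 -0.4889  0.2263] rot [-3.141 -0.     0.372] F [-0.2 -0.9  0.7] op 0.0923 grip 0.0
[26.32, -15.38, -6.35] [-0.1, -0.0, -24.5]
[39.13, -37.22, -6.33] [-0.0, -0.0, -58.9]
```

Request:
step_arm(
  increments=[
    {"delta_pos": [5,-3,-2],"dr": [0,0,-7],"fingers": -1},
    {"delta_pos": [10,-6,-4],"dr": [0,0,-14],"fingers": -1},
    {"delta_pos": [15,-9,-6],"dr": [0,0,-22],"fingers": -1},
    {"delta_pos": [20,-12,-6],"dr": [0,0,-30],"fingers": -1},
    {"delta_pos": [25,-15,-6],"dr": [0,0,-38],"fingers": -1},
  ],
  newtons=40,
)

```text
time: 0.82
tool_pos: [0.3701, -0.257, 0.287]
tool_rot: [3.141, 0.0, 1.039]
contact_force: [0.6, -0.6, 0.3]
opening: 0.0916
grip_force: 0.0
```

```bash
python3 go.py .42 0 .29 1.5 .462 .248 .24 1.744
```

```text
t 0.82 p [ 0.3701 -0.257   0.287 ] rot [3.141 0.    1.039] F [ 0.6 -0.6  0.3] op 0.0916 grip 0.0
[24.68, -8.72, -0.31] [0.1, 0.0, -26.4]
[48.19, -17.67, 4.68] [0.0, 0.0, -40.4]
```

Request:
step_arm(
  increments=[
    {"delta_pos": [5.5,-2,0],"dr": [0,0,-8],"fingers": -1},
    {"delta_pos": [11,-4,0],"dr": [0,0,-16],"fingers": -1},
    {"delta_pos": [16.5,-6,0],"dr": [0,0,-24],"fingers": -1},
    {"delta_pos": [22,-8,0],"dr": [0,0,-32],"fingers": -1},
    {"delta_pos": [27.5,-10,0],"dr": [0,0,-40.4],"fingers": -1},
  ],
)

```text
time: 1.45
tool_pos: [0.4236, 0.0308, 0.2868]
tool_rot: [3.141, 0.0, 1.745]
contact_force: [-0.0, -0.9, 0.4]
opening: 0.0917
grip_force: 0.0
```

```bash
python3 go.py .462 .248 .24 1.744
```

```text
t 1.45 p [0.4236 0.0308 0.2868] rot [3.141 0.    1.745] F [-0.  -0.9  0.4] op 0.0917 grip 0.0
[20.72, 7.54, 4.68] [0.0, 0.0, 0.0]
```

Request:
step_arm(
  increments=[
    {"delta_pos": [5.5,2,1.2],"dr": [0,0,0],"fingers": -1},
    {"delta_pos": [11,4,2.5],"dr": [0,0,0],"fingers": -1},
    {"delta_pos": [16.5,6,3.7],"dr": [0,0,0],"fingers": -1},
    {"delta_pos": [20.7,7.5,4.7],"dr": [0,0,0],"fingers": -1},
    {"delta_pos": [20.7,7.5,4.7],"dr": [0,0,0],"fingers": -1},
  ],
)

```text
time: 2.08
tool_pos: [0.462, 0.2481, 0.2382]
tool_rot: [-3.139, 0.0, 1.744]
contact_force: [0.1, 0.1, -0.3]
opening: 0.0918
grip_force: 0.0
```

```bash
python3 go.py .462 .248 .106 1.744
python3 - <<'E'
from cell import viewer
import cv2,numpy as np
p=viewer.camera_params("wrist");im=viewer.read_camera("wrist");cv2.imwrite("pics/w1.png",im[:,:,::-1])
T=p["T"];c,s=np.cos(.17),np.sin(.17)
for y in(-.063,0,.063):
    X=np.array([.462-s*y,.248+c*y,.125]);q=p["K"]@(T[:3,:3].T@(X-T[:3,3]));print(q[:2]/q[2])
E
```

```text
t 2.08 p [0.462  0.2481 0.2382] rot [-3.139  0.     1.744] F [ 0.1  0.1 -0.3] op 0.0918 grip 0.0
[-0.01, 0.03, 13.22] [-0.1, 0.0, 0.0]
[255.49925184 247.52423032]
[255.64661925 183.9357869 ]
[255.8126706  112.28529895]
```

View pics/w1.png

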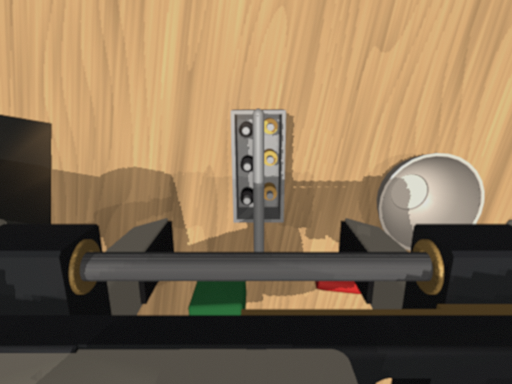

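The wrist view shows the bar vertical at column 259 against 256 predicted, so it lies about 3 mm further along +tool y. Its top end is at row 110 against 112 predicted, so I'm going down on it.

Request:
step_arm(
  increments=[
    {"delta_pos": [0,0.3,3],"dr": [0,0,0],"fingers": -1},
    {"delta_pos": [0,0.3,6],"dr": [0,0,0],"fingers": -1},
    {"delta_pos": [0,0.3,9],"dr": [0,0,0],"fingers": -1},
    {"delta_pos": [0,0.3,12],"dr": [0,0,0],"fingers": -1},
    {"delta_pos": [0,0.3,13.2],"dr": [0,0,0],"fingers": -1},
  ],
)

```text
time: 2.75
tool_pos: [0.465, 0.2447, 0.1067]
tool_rot: [-3.139, 0.001, 1.739]
contact_force: [-0.5, -0.5, 0.2]
opening: 0.0921
grip_force: 0.0
```

Request:
step_arm(
  increments=[
    {"delta_pos": [0,0,0],"dr": [0,0,0],"fingers": 1},
    {"delta_pos": [0,0,0],"dr": [0,0,0],"fingers": 1},
    {"delta_pos": [0,0,0],"dr": [0,0,0],"fingers": 1},
    {"delta_pos": [0,0,0],"dr": [0,0,0],"fingers": 1},
    {"delta_pos": [0,0,0],"dr": [0,0,0],"fingers": 1},
  ],
  newtons=40,
)

```text
time: 3.38
tool_pos: [0.4657, 0.2462, 0.108]
tool_rot: [3.141, 0.0, 1.74]
contact_force: [0.2, 0.5, -0.6]
opening: 0.0461
grip_force: 0.0
```

Request:
step_arm(
  increments=[
    {"delta_pos": [0,0,0],"dr": [0,0,0],"fingers": 1},
    {"delta_pos": [0,0,0],"dr": [0,0,0],"fingers": 1},
    {"delta_pos": [0,0,-1],"dr": [0,0,0],"fingers": 1},
    {"delta_pos": [0,0,-2],"dr": [0,0,0],"fingers": 1},
    {"delta_pos": [0,0,-3],"dr": [0,0,0],"fingers": 1},
  ],
)

```text
time: 4.0
tool_pos: [0.4654, 0.2461, 0.1383]
tool_rot: [-3.141, 0.0, 1.74]
contact_force: [0.1, -0.5, -3.0]
opening: 0.008
grip_force: 40.0
```

```bash
python3 go.py .465 .248 .241 1.744 .614 -.1115 .241 1.843
```

```text
t 4.0 p [0.4654 0.2461 0.1383] rot [-3.141  0.     1.74 ] F [ 0.1 -0.5 -3. ] op 0.008 grip 40.0
[0.19, -0.01, -10.27] [-0.0, 0.0, -0.2]
[-37.75, 8.61, -10.26] [-0.0, 0.0, -5.9]
```

The fingers closed late, while the arm was already lifting, so the bar may sit at the very tips. I'll go back down, open a little and regrip properly.

Request:
step_arm(
  increments=[
    {"delta_pos": [0,0,1],"dr": [0,0,0],"fingers": 1},
    {"delta_pos": [0,0,2],"dr": [0,0,0],"fingers": 1},
    {"delta_pos": [0,0,2],"dr": [0,0,0],"fingers": 0.4},
    {"delta_pos": [0,0,2],"dr": [0,0,0],"fingers": 0.4},
    {"delta_pos": [0,0,3.1],"dr": [0,0,0],"fingers": 0.4},
  ],
)

```text
time: 4.62
tool_pos: [0.4658, 0.2462, 0.1062]
tool_rot: [3.141, -0.0, 1.74]
contact_force: [0.4, -0.1, -0.2]
opening: 0.0268
grip_force: 0.0
```

```bash
python3 go.py
python3 - <<'E'
from cell import viewer
import cv2,numpy as np
im=viewer.read_camera("scene")[:,:,::-1]
a=cv2.resize(im[200:320,340:460],(480,480),interpolation=cv2.INTER_CUBIC);cv2.imwrite("pics/s2.png",a)
E
```

```text
t 4.62 p [0.4658 0.2462 0.1062] rot [ 3.141 -0.     1.74 ] F [ 0.4 -0.1 -0.2] op 0.0268 grip 0.0
```

View pics/s2.png

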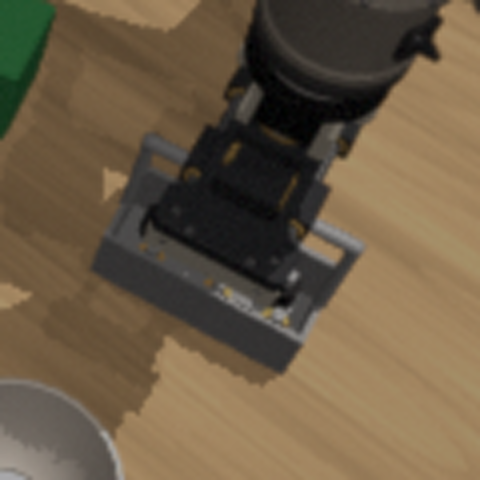

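The basket stands upright in its place, with its bar ends at about (377,235) and (430,261) as before, and the gripper is centred on the bar. Now I'll close and wait.

Request:
step_arm(
  increments=[
    {"delta_pos": [0,0,0],"dr": [0,0,0],"fingers": 1},
    {"delta_pos": [0,0,0],"dr": [0,0,0],"fingers": 1},
    {"delta_pos": [0,0,0],"dr": [0,0,0],"fingers": 1},
    {"delta_pos": [0,0,0],"dr": [0,0,0],"fingers": 1},
    {"delta_pos": [0,0,0],"dr": [0,0,0],"fingers": 1},
  ],
  newtons=40,
)

```text
time: 5.3
tool_pos: [0.4654, 0.2461, 0.1065]
tool_rot: [-3.141, 0.0, 1.74]
contact_force: [-0.8, -0.5, -2.3]
opening: 0.0085
grip_force: 40.0
```

Request:
step_arm(
  increments=[
    {"delta_pos": [0,0,-2],"dr": [0,0,0],"fingers": 1},
    {"delta_pos": [0,0,-5],"dr": [0,0,0],"fingers": 1},
    {"delta_pos": [0,0,-8],"dr": [0,0,0],"fingers": 1},
    {"delta_pos": [0,0,-11],"dr": [0,0,0],"fingers": 1},
    {"delta_pos": [0,0,-13.5],"dr": [0,0,0],"fingers": 1},
  ],
)

```text
time: 5.92
tool_pos: [0.4655, 0.2461, 0.2427]
tool_rot: [3.141, 0.0, 1.74]
contact_force: [0.7, 0.1, -2.8]
opening: 0.0086
grip_force: 40.0
```

```bash
python3 go.py .615 -.1115 .241 1.843
```

```text
t 5.92 p [0.4655 0.2461 0.2427] rot [3.141 0.    1.74 ] F [ 0.7  0.1 -2.8] op 0.0086 grip 40.0
[-37.77, 8.71, 0.18] [0.0, 0.0, -5.9]
```

Request:
step_arm(
  increments=[
    {"delta_pos": [-2,0.5,0],"dr": [0,0,-1],"fingers": 1},
    {"delta_pos": [-5,1.2,0],"dr": [0,0,-2],"fingers": 1},
    {"delta_pos": [-9,2,0],"dr": [0,0,-3],"fingers": 1},
    {"delta_pos": [-13,3,0],"dr": [0,0,-4],"fingers": 1},
    {"delta_pos": [-17,4,0],"dr": [0,0,-5],"fingers": 1},
  ],
)

```text
time: 6.55
tool_pos: [0.5338, 0.0841, 0.2415]
tool_rot: [-3.141, -0.0, 1.828]
contact_force: [1.1, 0.0, -3.3]
opening: 0.0084
grip_force: 40.0
```

```bash
python3 go.py .615 -.1115 .241 1.843
```

```text
t 6.55 p [0.5338 0.0841 0.2415] rot [-3.141 -0.     1.828] F [ 1.1  0.  -3.3] op 0.0084 grip 40.0
[-20.98, 2.87, 0.05] [-0.0, -0.0, -0.9]
```

Request:
step_arm(
  increments=[
    {"delta_pos": [-4.5,0.6,0],"dr": [0,0,-0.9],"fingers": 1},
    {"delta_pos": [-9,1.2,0],"dr": [0,0,-0.9],"fingers": 1},
    {"delta_pos": [-13.5,1.9,0],"dr": [0,0,-0.9],"fingers": 1},
    {"delta_pos": [-18,2.5,0],"dr": [0,0,-0.9],"fingers": 1},
    {"delta_pos": [-21,2.9,0],"dr": [0,0,-0.9],"fingers": 1},
  ],
)

```text
time: 7.18
tool_pos: [0.6153, -0.1126, 0.2411]
tool_rot: [-3.141, 0.0, 1.842]
contact_force: [-0.0, 0.3, -2.2]
opening: 0.0089
grip_force: 40.0
```

```bash
python3 go.py .615 -.1115 .202 1.843 .5466 -.1303 .202 1.843
python3 - <<'E'
from cell import viewer
import cv2
for n in("scene","top"): cv2.imwrite(f"pics/{n}3.png",viewer.read_camera(n)[:,:,::-1])
a=cv2.imread("pics/scene3.png")[90:290,200:400];b=cv2.imread("pics/top3.png")[110:310,190:390]
import numpy as np
cv2.imwrite("pics/both3.png",cv2.resize(np.hstack([a,b]),(800,400),interpolation=cv2.INTER_CUBIC))
E
```

```text
t 7.17 p [ 0.6153 -0.1126  0.2411] rot [-3.141  0.     1.842] F [-0.   0.3 -2.2] op 0.0089 grip 40.0
[0.11, 0.01, 3.91] [-0.0, 0.0, -0.1]
[0.13, -7.09, 3.91] [-0.0, 0.0, -0.1]
```

View pics/both3.png

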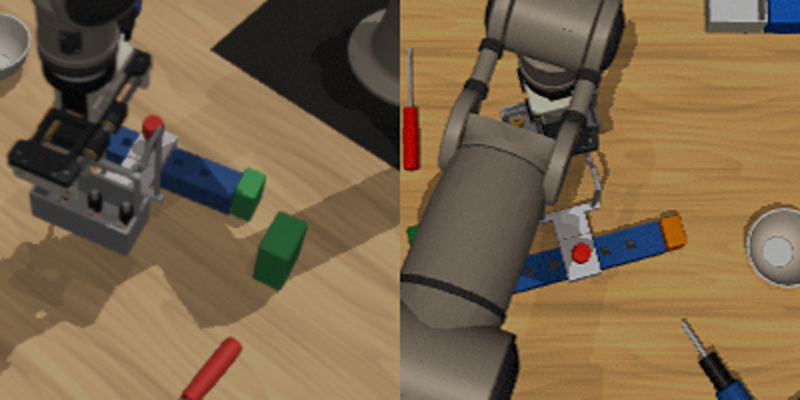

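The basket hangs upright beyond the hook tips with its bar parallel to the hook frame (crop left (90,215), right (550,125)). I'll lower it to just over the tips and slide it in.

Request:
step_arm(
  increments=[
    {"delta_pos": [0,0,2],"dr": [0,0,0],"fingers": 1},
    {"delta_pos": [0,0,3.7],"dr": [0,0,0],"fingers": 1},
    {"delta_pos": [0.1,-1.5,3.7],"dr": [0,0,0],"fingers": 1},
    {"delta_pos": [0.1,-3,3.7],"dr": [0,0,0],"fingers": 1},
    {"delta_pos": [0.1,-4.5,3.7],"dr": [0,0,0],"fingers": 1},
  ],
)

```text
time: 7.9
tool_pos: [0.5705, -0.1207, 0.2044]
tool_rot: [-3.141, -0.001, 1.844]
contact_force: [0.2, 0.6, -3.4]
opening: 0.008
grip_force: 40.0
```

Request:
step_arm(
  increments=[
    {"delta_pos": [0,-1.3,0],"dr": [0,0,0],"fingers": 1},
    {"delta_pos": [0,-2.5,0],"dr": [0,0,0],"fingers": 1},
    {"delta_pos": [0,-2.5,0],"dr": [0,0,0],"fingers": 1},
    {"delta_pos": [0,-2.5,0.8],"dr": [0,0,0],"fingers": 1},
    {"delta_pos": [0,-2.5,1.6],"dr": [0,0,0],"fingers": 1},
  ],
)

```text
time: 8.52
tool_pos: [0.5475, -0.1282, 0.1879]
tool_rot: [-3.141, -0.0, 1.843]
contact_force: [0.2, -0.2, -3.6]
opening: 0.0084
grip_force: 40.0
```

```bash
python3 go.py .5466 -.1303 .165 1.843
python3 - <<'E'
from cell import viewer
import cv2,numpy as np
a=viewer.read_camera("scene")[100:250,200:350,::-1];b=viewer.read_camera("top")[130:280,220:370,::-1]
cv2.imwrite("pics/both4.png",cv2.resize(np.hstack([a,b]),(800,400),interpolation=cv2.INTER_CUBIC))
E
```

```text
t 8.53 p [ 0.5475 -0.1282  0.1879] rot [-3.141 -0.     1.843] F [ 0.2 -0.2 -3.6] op 0.0084 grip 40.0
[-0.18, -0.14, 2.29] [-0.0, -0.0, 0.0]
```

View pics/both4.png

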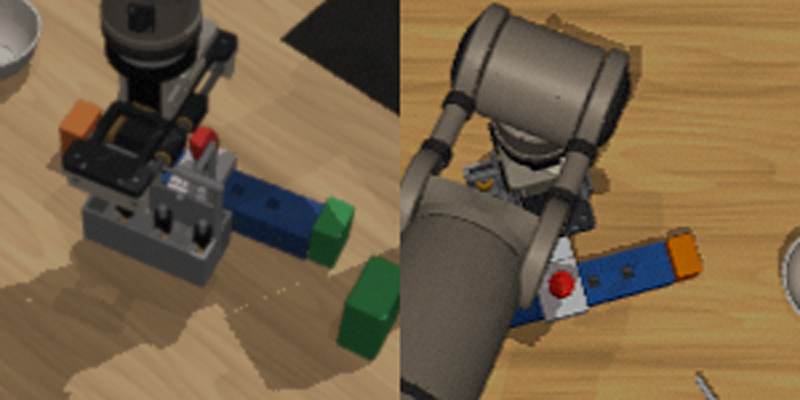

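The basket is behind the tips and below the hook arms, with no contact force. I'll lower it the last bit while watching the force.

Request:
step_arm(
  increments=[
    {"delta_pos": [-0.2,-0.1,0.6],"dr": [0,0,0],"fingers": 1},
    {"delta_pos": [-0.2,-0.1,1.2],"dr": [0,0,0],"fingers": 1},
    {"delta_pos": [-0.2,-0.1,1.7],"dr": [0,0,0],"fingers": 1},
    {"delta_pos": [-0.2,-0.1,2.1],"dr": [0,0,0],"fingers": 1},
    {"delta_pos": [-0.2,-0.1,2.1],"dr": [0,0,0],"fingers": 1},
  ],
)

```text
time: 9.25
tool_pos: [0.5467, -0.1305, 0.1674]
tool_rot: [-3.141, -0.0, 1.843]
contact_force: [-0.6, 0.4, -3.3]
opening: 0.0085
grip_force: 40.0
```

Request:
step_arm(
  increments=[
    {"delta_pos": [0,0,0.1],"dr": [0,0,0],"fingers": 1},
    {"delta_pos": [0,0,0.2],"dr": [0,0,0],"fingers": 1},
    {"delta_pos": [0,0,0.3],"dr": [0,0,0],"fingers": 1},
    {"delta_pos": [0,0,0.3],"dr": [0,0,0],"fingers": 1},
    {"delta_pos": [0,0,0.3],"dr": [0,0,0],"fingers": 1},
  ],
)

```text
time: 9.88
tool_pos: [0.547, -0.1306, 0.1651]
tool_rot: [3.141, 0.001, 1.843]
contact_force: [-1.7, 0.2, 2.1]
opening: 0.0084
grip_force: 40.0
```

The bar rests on the seats, with the force now at +2 N. Letting go.

Request:
step_arm(
  increments=[
    {"delta_pos": [0,0,0],"dr": [0,0,0],"fingers": 0.2},
    {"delta_pos": [0,0,0],"dr": [0,0,0],"fingers": 0.2},
    {"delta_pos": [0,0,0],"dr": [0,0,0],"fingers": 0.2},
    {"delta_pos": [0,0,0],"dr": [0,0,0],"fingers": 0.2},
    {"delta_pos": [0,0,0],"dr": [0,0,0],"fingers": 0.2},
  ],
)

```text
time: 10.5
tool_pos: [0.5469, -0.1305, 0.1647]
tool_rot: [-3.142, 0.0, 1.843]
contact_force: [0.4, 0.4, 0.3]
opening: 0.0367
grip_force: 0.0
```

Request:
step_arm(
  increments=[
    {"delta_pos": [0,0,0],"dr": [0,0,0],"fingers": 0.2},
    {"delta_pos": [0,0,-2],"dr": [0,0,0],"fingers": 0.2},
    {"delta_pos": [0,0,-5],"dr": [0,0,0],"fingers": 0.2},
    {"delta_pos": [0,0,-8],"dr": [0,0,0],"fingers": 0.2},
    {"delta_pos": [0,0,-11],"dr": [0,0,0],"fingers": 0.2},
  ],
)

```text
time: 11.12
tool_pos: [0.5468, -0.1305, 0.2757]
tool_rot: [-3.142, 0.0, 1.843]
contact_force: [-0.1, -1.5, 0.3]
opening: 0.0369
grip_force: 0.0
```

```bash
python3 go.py .4349 -.1615 .25 .272 .4349 -.1615 .25 3.414; python3 -c "
from cell import robot;print(robot.observe()['qpos'])"
```

```text
t 11.12 p [ 0.5468 -0.1305  0.2757] rot [-3.142  0.     1.843] F [-0.1 -1.5  0.3] op 0.0369 grip 0.0
[0.02, -11.61, 2.57] [0.0, 0.0, 90.0]
[0.02, -11.61, 2.57] [-0.0, 0.0, -90.0]
[-3.70503230e-01  3.79611564e-01  1.33191212e+00 -9.31818398e-05
  1.43003175e+00 -6.42861939e-01]
```

Request:
step_arm(
  increments=[
    {"delta_pos": [0,-3,0],"dr": [0,0,10],"fingers": -0.4},
    {"delta_pos": [0,-6,0],"dr": [0,0,20],"fingers": -0.4},
    {"delta_pos": [0,-9,0],"dr": [0,0,30],"fingers": -0.4},
    {"delta_pos": [0,-11.6,0],"dr": [0,0,40],"fingers": -0.4},
    {"delta_pos": [0,-11.6,0],"dr": [0,0,50],"fingers": -0.4},
  ],
)

```text
time: 11.75
tool_pos: [0.4338, -0.162, 0.2751]
tool_rot: [3.141, 0.0, 0.963]
contact_force: [0.5, -0.2, 0.1]
opening: 0.0643
grip_force: 0.0
```

Request:
step_arm(
  increments=[
    {"delta_pos": [0,0,0],"dr": [0,0,10],"fingers": -0.4},
    {"delta_pos": [0,0,0],"dr": [0,0,20],"fingers": -0.4},
    {"delta_pos": [0,0,0],"dr": [0,0,30],"fingers": -0.4},
    {"delta_pos": [0,0,0],"dr": [0,0,40],"fingers": -0.4},
    {"delta_pos": [0,0,0],"dr": [0,0,40],"fingers": -0.4},
  ],
)

```text
time: 12.38
tool_pos: [0.4351, -0.1617, 0.2748]
tool_rot: [3.141, -0.0, 0.274]
contact_force: [-0.4, 0.3, 0.7]
opening: 0.0641
grip_force: 0.0
```

```bash
python3 go.py .4349 -.1615 .075 .272
python3 - <<'E'
from cell import viewer
import cv2,numpy as np
p=viewer.camera_params("wrist");T=p["T"]
a=viewer.read_camera("wrist")[:,:,::-1];cv2.imwrite("pics/w5.png",a)
for X in([.4349,-.1615,.107],[.4349,-.1615,.094]):
    q=p["K"]@(T[:3,:3].T@(np.array(X)-T[:3,3]));print(q[:2]/q[2])
b=viewer.read_camera("scene")[100:250,180:380,::-1]
cv2.imwrite("pics/both5.png",np.hstack([cv2.resize(a,(400,300)),cv2.resize(b,(400,300),interpolation=cv2.INTER_CUBIC)]))
E
```

```text
t 12.38 p [ 0.4351 -0.1617  0.2748] rot [ 3.141 -0.     0.274] F [-0.4  0.3  0.7] op 0.0641 grip 0.0
[-0.02, -0.03, 19.98] [0.0, -0.0, 0.1]
[255.2602403  171.97254037]
[255.28590657 169.44828147]
```

View pics/both5.png

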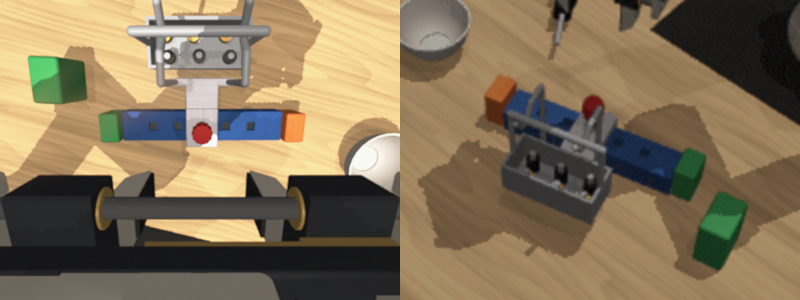

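The basket hangs in both hooks, let go and centred: wrist crop bar spans columns 128–270 and the hooks are at 157 and 248. The knob is at (202,132) in the crop, about 2–3 px right of prediction, so I'll correct +1.5 mm in tool y and descend.

Request:
step_arm(
  increments=[
    {"delta_pos": [0,0.15,3],"dr": [0,0,0],"fingers": -0.4},
    {"delta_pos": [0,0.15,6],"dr": [0,0,0],"fingers": -0.4},
    {"delta_pos": [0,0.15,9],"dr": [0,0,0],"fingers": -0.4},
    {"delta_pos": [0,0.15,12],"dr": [0,0,0],"fingers": -0.4},
    {"delta_pos": [0,0.15,15],"dr": [0,0,0],"fingers": -0.4},
  ],
)

```text
time: 13.1
tool_pos: [0.4356, -0.1632, 0.1239]
tool_rot: [3.141, -0.0, 0.275]
contact_force: [1.0, -0.4, 0.0]
opening: 0.064
grip_force: 0.0
```

Request:
step_arm(
  increments=[
    {"delta_pos": [0,0,2],"dr": [0,0,0],"fingers": -0.4},
    {"delta_pos": [0,0,4],"dr": [0,0,0],"fingers": -0.4},
    {"delta_pos": [0,0,5],"dr": [0,0,0],"fingers": -0.4},
    {"delta_pos": [0,0,5],"dr": [0,0,0],"fingers": 0.2},
    {"delta_pos": [0,0,5],"dr": [0,0,0],"fingers": 0.4},
  ],
)

```text
time: 13.72
tool_pos: [0.436, -0.1634, 0.0754]
tool_rot: [3.141, -0.001, 0.273]
contact_force: [0.6, 0.2, -0.6]
opening: 0.0487
grip_force: 0.0
```

Request:
step_arm(
  increments=[
    {"delta_pos": [0,0,0],"dr": [0,0,0],"fingers": 0.8},
    {"delta_pos": [0,0,0],"dr": [0,0,0],"fingers": 0.8},
    {"delta_pos": [0,0,0],"dr": [0,0,0],"fingers": 0.8},
    {"delta_pos": [0,0,0],"dr": [0,0,0],"fingers": 0.8},
    {"delta_pos": [0,0,0],"dr": [0,0,0],"fingers": 0.8},
  ],
  newtons=40,
)

```text
time: 14.35
tool_pos: [0.4359, -0.1634, 0.0752]
tool_rot: [3.141, -0.001, 0.272]
contact_force: [-0.7, -0.7, 5.4]
opening: 0.0272
grip_force: 40.0
```

```bash
python3 go.py
```

```text
t 14.35 p [ 0.4359 -0.1634  0.0752] rot [ 3.141e+00 -1.000e-03  2.720e-01] F [-0.7 -0.7  5.4] op 0.0272 grip 40.0
```

Gripped and centred, with the side force near zero. Pulling the pin.

Request:
step_arm(
  increments=[
    {"delta_pos": [0,0,-0.4],"dr": [0,0,0],"fingers": 0.8},
    {"delta_pos": [0,0,-0.8],"dr": [0,0,0],"fingers": 0.8},
    {"delta_pos": [0,0,-1.2],"dr": [0,0,0],"fingers": 0.8},
    {"delta_pos": [0,0,-1.5],"dr": [0,0,0],"fingers": 0.8},
    {"delta_pos": [0,0,-1.5],"dr": [0,0,0],"fingers": 0.8},
  ],
)

```text
time: 14.98
tool_pos: [0.4356, -0.1631, 0.0898]
tool_rot: [3.142, -0.0, 0.272]
contact_force: [3.0, -0.6, -8.4]
opening: 0.0274
grip_force: 40.0
```

The pull is 8.4 N, which matches a lift of about 14.5 mm, so the pin is clear. Sliding towards green (−tool y).

Request:
step_arm(
  increments=[
    {"delta_pos": [0,-0.3,0],"dr": [0,0,0],"fingers": 0.8},
    {"delta_pos": [0,-0.8,0],"dr": [0,0,0],"fingers": 0.8},
    {"delta_pos": [0,-1.3,0],"dr": [0,0,0],"fingers": 0.8},
    {"delta_pos": [0,-1.8,0],"dr": [0,0,0],"fingers": 0.8},
    {"delta_pos": [0,-2.3,0],"dr": [0,0,0],"fingers": 0.8},
  ],
)

```text
time: 15.6
tool_pos: [0.4293, -0.1406, 0.0897]
tool_rot: [3.142, -0.0, 0.272]
contact_force: [4.1, -1.6, -9.1]
opening: 0.0271
grip_force: 40.0
```

```bash
python3 go.py .4252 -.1249 .090 .272
```

```text
t 15.6 p [ 0.4293 -0.1406  0.0897] rot [ 3.142 -0.     0.272] F [ 4.1 -1.6 -9.1] op 0.0271 grip 40.0
[0.03, -1.62, -0.03] [0.0, -0.0, 0.0]
```

Request:
step_arm(
  increments=[
    {"delta_pos": [0,-0.5,0],"dr": [0,0,0],"fingers": 0.8},
    {"delta_pos": [0,-1.0,0],"dr": [0,0,0],"fingers": 0.8},
    {"delta_pos": [0,-1.4,0],"dr": [0,0,0],"fingers": 0.8},
    {"delta_pos": [0,-1.65,0],"dr": [0,0,0],"fingers": 0.8},
    {"delta_pos": [0,-1.65,0],"dr": [0,0,0],"fingers": 0.8},
  ],
)

```text
time: 16.23
tool_pos: [0.4247, -0.1246, 0.0896]
tool_rot: [-3.141, 0.0, 0.272]
contact_force: [3.9, 1.9, -8.0]
opening: 0.0274
grip_force: 40.0
```

Request:
step_arm(
  increments=[
    {"delta_pos": [0,0,0.3],"dr": [0,0,0],"fingers": 0.8},
    {"delta_pos": [0,0,0.6],"dr": [0,0,0],"fingers": 0.8},
    {"delta_pos": [0,0,0.9],"dr": [0,0,0],"fingers": 0.8},
    {"delta_pos": [0,0,1.2],"dr": [0,0,0],"fingers": 0.8},
    {"delta_pos": [0,0,1.5],"dr": [0,0,0],"fingers": 0.8},
  ],
)

```text
time: 16.85
tool_pos: [0.4252, -0.1253, 0.075]
tool_rot: [3.141, -0.0, 0.272]
contact_force: [-2.3, 1.9, 24.9]
opening: 0.027
grip_force: 40.0
```

```bash
python3 go.py .4252 -.1249 .0752 .272
```

```text
t 16.85 p [ 0.4252 -0.1253  0.075 ] rot [ 3.141 -0.     0.272] F [-2.3  1.9 24.9] op 0.027 grip 40.0
[0.01, -0.04, -0.02] [0.0, -0.0, 0.0]
```

The TCP is back at its home height, but it is pressing down with 25 N. I'll relax that by about 0.7 mm and nudge sideways 2.5 mm to check that the pin really blocks the carriage.

Request:
step_arm(
  increments=[
    {"delta_pos": [0,0,-0.05],"dr": [0,0,0],"fingers": 0.8},
    {"delta_pos": [0,0,-0.07],"dr": [0,0,0],"fingers": 0.8},
    {"delta_pos": [0,-0.1,-0.07],"dr": [0,0,0],"fingers": 0.8},
    {"delta_pos": [0,-0.25,-0.07],"dr": [0,0,0],"fingers": 0.8},
    {"delta_pos": [0,-0.25,-0.07],"dr": [0,0,0],"fingers": 0.8},
  ],
)

```text
time: 17.48
tool_pos: [0.4247, -0.1239, 0.0755]
tool_rot: [3.139, -0.0, 0.273]
contact_force: [1.9, -6.3, -8.1]
opening: 0.0275
grip_force: 40.0
```

```bash
python3 go.py .4252 -.1249 .0752 .272
```

```text
t 17.48 p [ 0.4247 -0.1239  0.0755] rot [ 3.139 -0.     0.273] F [ 1.9 -6.3 -8.1] op 0.0275 grip 40.0
[0.02, 0.11, 0.03] [0.1, -0.0, 0.0]
```

With the push off, the side force rises to 6 N after about 1.5 mm. That is the hole clearance and well above the 2 N sliding friction, so the pin sits in the hole. I'll recentre and press lightly.

Request:
step_arm(
  increments=[
    {"delta_pos": [0,0.1,0],"dr": [0,0,0],"fingers": 0.8},
    {"delta_pos": [0,0.2,0.02],"dr": [0,0,0],"fingers": 0.8},
    {"delta_pos": [0,0.2,0.04],"dr": [0,0,0],"fingers": 0.8},
    {"delta_pos": [0,0.2,0.05],"dr": [0,0,0],"fingers": 0.8},
    {"delta_pos": [0,0.2,0.05],"dr": [0,0,0],"fingers": 0.8},
  ],
)

```text
time: 18.1
tool_pos: [0.4248, -0.1244, 0.0752]
tool_rot: [-3.142, -0.0, 0.272]
contact_force: [0.4, 2.4, 2.6]
opening: 0.0272
grip_force: 40.0
```

```bash
python3 go.py
python3 - <<'E'
from fit import *
import cv2
from cell import viewer
for n in("scene",):
  for im in(cv2.imread(f"pics/raw_{n}.png"),viewer.read_camera(n)[:,:,::-1]):
    b,g,r=[im[130:190,250:310,i].astype(int) for i in range(3)]
    m=(r>80)&(r>2.5*g)&(r>2.5*b);y,x=np.nonzero(m);print(n,len(x),x.min()+250,x.max()+250,y.min()+130,y.max()+130)
  c=[.4349,-.1615];e=[.4242,-.123]
  for p in(c,e):print([np.round(proj(n,p+[z]),1).tolist() for z in(.081,.094,.107)])
E
```

```text
t 18.1 p [ 0.4248 -0.1244  0.0752] rot [-3.142 -0.     0.272] F [0.4 2.4 2.6] op 0.0272 grip 40.0
scene 51 272 281 148 155
scene 28 286 291 155 161
[[275.4, 156.2], [275.5, 153.3], [275.6, 150.3]]
[[288.7, 161.5], [288.9, 158.5], [289.1, 155.5]]
```

In the scene camera the knob's lower edge moved from row 155 to 161. That matches a home pin at the next hole (+5.2 px predicted); a raised pin would read about 3 px less. Handing in.

```bash
python3 -c "
from cell import robot;print(robot.hand_in())"
```

```text
the job is handed in; nothing more can be done
None
```

I handed the job in at about 18 s, with no verdict returned: the carriage is locked one hole towards green and the gripper still holds the red knob. The basket was seen hanging in both hooks before the slide, but I didn't check it again afterwards.

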